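Carry the batch samples to the tester tray in order

TASK

On the batch board each jar has its sample pot, with a lid of the jar's colour, standing in front of it. Move the four sample pots into the tester tray, one upright in each cell, keeping the same left-to-right order as their jars stand on the board. Set the pots down rather than drop them, and leave the jars where they are.

Things in the scene. Friction and masses are not known exactly. Their poses are not given: they have to be found in the camera images.
- pot_red: loose straight-sided sample pot, honey-coloured with a red screw lid (top 14 mm): an upright cylinder 40 mm in diameter and 60 mm high, about 70 g. Origin at the centre of its underside, z up. Starts in a front bay of the batch board, in front (robot side) of the jar with the same colour.
- pot_yellow: loose straight-sided sample pot, honey-coloured with a yellow screw lid (top 14 mm): an upright cylinder 40 mm in diameter and 60 mm high, about 70 g. Origin at the centre of its underside, z up. Starts in a front bay of the batch board, in front (robot side) of the jar with the same colour.
- pot_blue: loose straight-sided sample pot, honey-coloured with a blue screw lid (top 14 mm): an upright cylinder 40 mm in diameter and 60 mm high, about 70 g. Origin at the centre of its underside, z up. Starts in a front bay of the batch board, in front (robot side) of the jar with the same colour.
- pot_white: loose straight-sided sample pot, honey-coloured with a white screw lid (top 14 mm): an upright cylinder 40 mm in diameter and 60 mm high, about 70 g. Origin at the centre of its underside, z up. Starts in a front bay of the batch board, in front (robot side) of the jar with the same colour.
- jar_red: loose full batch jar, dark brown with a black lid carrying a round red seal and a paper label with a red stripe: an upright cylinder 66 mm in diameter and 75 mm high, about 320 g. Origin at the centre of its underside, z up. Stands in a rear bay of the batch board, about 82 mm behind its sample pot, and stays there.
- jar_yellow: loose full batch jar, dark brown with a black lid carrying a round yellow seal and a paper label with a yellow stripe: an upright cylinder 66 mm in diameter and 75 mm high, about 320 g. Origin at the centre of its underside, z up. Stands in a rear bay of the batch board, about 82 mm behind its sample pot, and stays there.
- jar_blue: loose full batch jar, dark brown with a black lid carrying a round blue seal and a paper label with a blue stripe: an upright cylinder 66 mm in diameter and 75 mm high, about 320 g. Origin at the centre of its underside, z up. Stands in a rear bay of the batch board, about 82 mm behind its sample pot, and stays there.
- jar_white: loose full batch jar, dark brown with a black lid carrying a round white seal and a paper label with a white stripe: an upright cylinder 66 mm in diameter and 75 mm high, about 320 g. Origin at the centre of its underside, z up. Stands in a rear bay of the batch board, about 82 mm behind its sample pot, and stays there.
- board: fixed pale timber board (left or right of the tray), 168 (x) x 332 mm (y): 12 mm base, on it 4 mm fences 12 mm high forming two rows of four bays. Origin: centre of underside; x away from the robot, y left along the rows. Bay centres y = +123, +41, -41, -123 mm; pot bays x = -42 mm, 78 x 76 mm; jar bays x = +40 mm. Pots and jars stand 12 mm above the work surface.
- tray: fixed aluminium tester tray, 66 (x) x 252 mm (y), walls 4 mm thick, 22 mm high in all: four open cells in one row, 58 x 58 mm inside, floor 4 mm above the work surface; empty at the start. Origin: centre of underside; x away from the robot, y left along the row. Cell centres x = 0, y = +93, +31, -31, -93 mm.
Mind the look-alikes: they are no part of the job. Leave any green, pink or turquoise look-alike of the pot_red alone.

How it is judged:
By the outcome, as a careful person would: the job done as asked, in the order asked, and still so for the second after the job is handed in, with the robot touching nothing.
It also fails if it takes over 112 s, if anything falls off the work surface, if the arm or the gripper's body presses on something with over 40 N, if the wrist force passes 120 N, or if a joint passes its speed limit or range.

ROBOT

A 6-joint arm with a two-finger parallel gripper is mounted at the origin on the work surface. World frame = base frame: x ahead of the robot, y to its left, z up, the work surface at z = 0. Lengths are in mm, angles in rad, forces in N, time in s.
With the tool pointing down it reaches from about 300 to 775 mm from the base axis. Payload 14.6 kg.
Tool frame: the origin (TCP) lies midway between the tips of the shut fingers; the grasp point (between the pads) lies behind it (manip.grip_depth is the z of the grasp point in the tool frame, in mm); z points along the fingers, y is the line along which they close (so a half turn about z gives the same grasp; the last joint's range is limited). The gripper opens to 94 mm and grips with 3 to 60 N. Pads are 16 mm wide; open, the fingers measure 119 mm over their backs; the gripper's body (75 mm by 177 mm) begins 78 mm behind the grasp point.
Start: joints at [1.15, 0.3, 1.521, -0, 1.321, -0.067], TCP at [190.552, 515.925, 174.646] pointing down, gripper open.
Joint ranges: [-3.03, 3.03], [-0.79, 2.21], [0.23, 2.52], [-1.04, 4.18], [0, 3.07], [-2.55, 2.55]. Speed limits (rad/s): [2.22, 2.22, 2.57, 3.14, 3.14, 3.14].

INTERFACE

Orientations are given as [roll, pitch, yaw] about the fixed x, y, z axes, in that order (R = Rz(yaw) Ry(pitch) Rx(roll)).
In Python, from cell import manip gives the robot as it stands.
- The arm moves only by the shell command python3 -m creep 'ROWS' [OPENING] [FORCE]. ROWS is a JSON list that holds a single list of rows (three levels of brackets), with 1 to 5 rows, each of 6 numbers: dx, dy, dz in a scale on which 1.0 is 800 mm, then a rotation vector rx, ry, rz in fractions of the full range, 1 being pi rad; each row is the pose to reach, as a shift and turn from the pose commanded when the command began, along the tool's axes at that moment; what a row does not reach only later rows make up. A row lasts 1/10 s, in which the tool goes at most 50 mm and 0.15 rad, less where a joint would pass 70% of its speed; a pose out of reach is approached as far as the arm can. OPENING is the finger opening in mm, set as the command begins (- or left out keeps the last). The fingers move at their own pace and stop on an object; FORCE is the grip in N (left out, the last holds). Time passes only in rows, so rows that do not move let the fingers close. It prints the time, the measured TCP pose, the force, the opening and the grip force at its end. Shift and turn numbers lie between -1 and 1, and a call with a number outside is refused. Input that does not fit is refused with a message, and nothing moves.
- manip.read_state(): the state, without advancing time (a new reading comes with each control period).
- manip.camera(name): name is "scene" or "top" or "wrist"; returns (picture, depth): 384x512x3 uint8, red, green, blue; 384x512 float32, mm along the optical axis (not along the pixel's ray), 0 where there is no reading.
- manip.camera_info(name): a dict with "K" (3x3 intrinsics, pixels), "rvec" (rotation vector, rad) and "tvec" (3), from world to camera coordinates, as OpenCV has them; the wrist camera has in their place "mount" (4x4, takes a point from camera to tool coordinates, whose origin is the TCP and whose axes are the flange's). Camera axes: x right, y down, z forward; pixel columns grow to the right and rows downward; lengths in mm; the calibration is good to about 2 mm. A picture is of the moment at which its call begins: read the wrist's pose just before it. camera_info takes no time and is no camera call.
- manip.sign_off(): hands the job in; it is judged then, once.
The state is a dict: "clock": time; "joints": joint angles; "qd": joint speeds; "effort": joint torques, N m; "eef_pos": TCP position; "eef_rot": TCP orientation; "wrist_force": force on the tool from outside, world axes, zero at the start; "moment": the same for the moment, N m; "finger_gap": finger opening in mm; "finger_force": force on a finger pad.
Only numpy, scipy, OpenCV 4.12 (cv2) and the standard library are available. Lean on these libraries where they do the work, as an engineer would, in place of code of your own. Each camera call takes 0.05 s, during which the arm holds its last target. There are 200 camera calls.

## Working session

There is one attempt and no reset: what is moved stays moved. The work goes in short steps, Python scripts to look and compute and a shell command to move; the robot and the scene stay as the last step left them, time stands still between calls to the robot, and variables do not carry over. Pictures are saved under pics/ and viewed, at most 14 in all, crops included, and the job is handed in when it is done.

```bash
mkdir -p pics; ls; python3 - <<'E'
from cell import manip
import cv2,numpy as np
for n in ("scene","top"):
    p,d=manip.camera(n); cv2.imwrite(f"pics/{n}0.png",cv2.cvtColor(p,cv2.COLOR_RGB2BGR)); np.save(f"pics/{n}0.npy",d)
    i=manip.camera_info(n); print(n,i)
print(manip.grip_depth, manip.read_state())
E
```

```text
pics
scene {'K': array([[423.76902687,   0.        , 260.53715397],
       [  0.        , 423.76902687, 184.30408431],
       [  0.        ,   0.        ,   1.        ]]), 'rvec': array([ 1.68276734,  2.17427665, -0.58471484]), 'tvec': array([ 128.97973766, -374.70262061, 1376.75211747])}
top {'K': array([[408.70387644,   0.        , 254.07242013],
       [  0.        , 408.70387644, 195.76121661],
       [  0.        ,   0.        ,   1.        ]]), 'rvec': array([ 2.1946576 , -2.15545265,  0.16786633]), 'tvec': array([-28.33067131, 487.96663412, 938.60021604])}
-18.8 {'clock': 0.1, 'joints': array([ 1.15038815e+00,  3.00440142e-01,  1.52152122e+00, -2.00271759e-05,
        1.32070565e+00, -6.65748364e-02]), 'qd': array([ 0.00224239, -0.0005698 , -0.00222732,  0.00171353, -0.00022491,
        0.00109528]), 'effort': array([ 1.89027873e-03, -5.32638967e+01, -3.53287768e+01,  7.09854439e-02,
        2.34634423e-02, -8.92676712e-05]), 'eef_pos': array([190.45675445, 515.68074356, 174.12865346]), 'eef_rot': array([-3.14051938e+00, -5.21167282e-05,  2.78776425e+00]), 'wrist_force': array([-0.517693 ,  0.7806294,  0.2043495]), 'moment': array([-0.00950994, -0.0194723 ,  0.06001124]), 'finger_force': 0.0, 'finger_gap': 93.7378905659719}
```

View pics/top0.png

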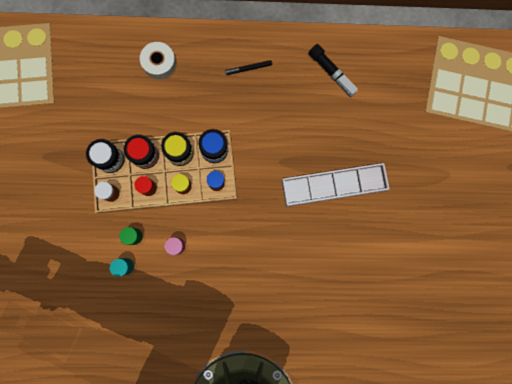

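View pics/scene0.png

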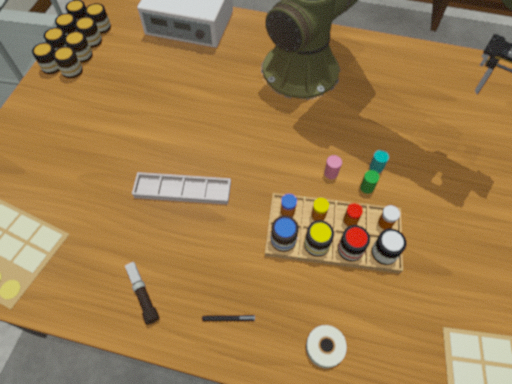

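The top view shows the jars from left (+y) to right as white (103,154), red (139,150), yellow (176,146) and blue (212,143), each with its pot in front. The tray is at about (335,184). The scene view agrees with this, and the look-alikes stand nearer the robot. I'll enlarge both views next.

```bash
python3 - <<'E'
import cv2,numpy as np
t=cv2.imread("pics/top0.png"); s=cv2.imread("pics/scene0.png")
def crop(im,x,y,w,h,k):return cv2.resize(im[y:y+h,x:x+w],None,fx=k,fy=k,interpolation=cv2.INTER_CUBIC)
A=crop(t,80,120,160,100,5); cv2.imwrite("pics/c1.png",A)
B=np.vstack([crop(t,270,155,130,60,5),crop(s,120,165,130,50,5)]); cv2.imwrite("pics/c2.png",B)
C=crop(s,260,180,160,100,5); cv2.imwrite("pics/c3.png",C)
E
```

```text
(no output)
```

View pics/c1.png

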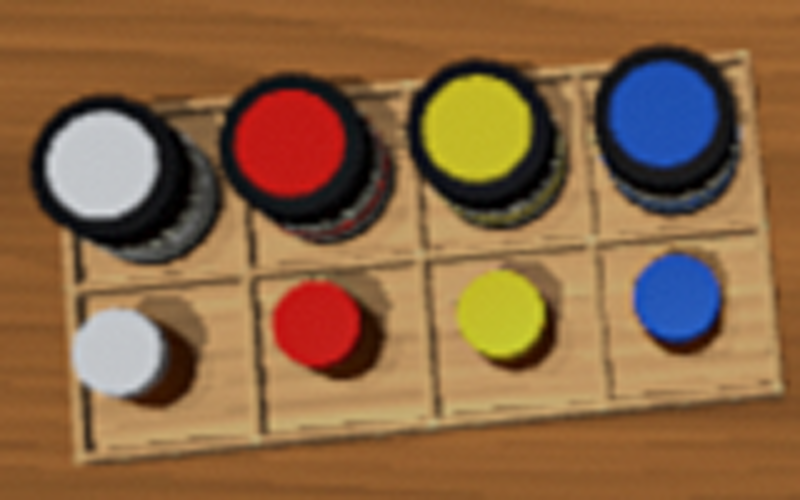

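View pics/c2.png

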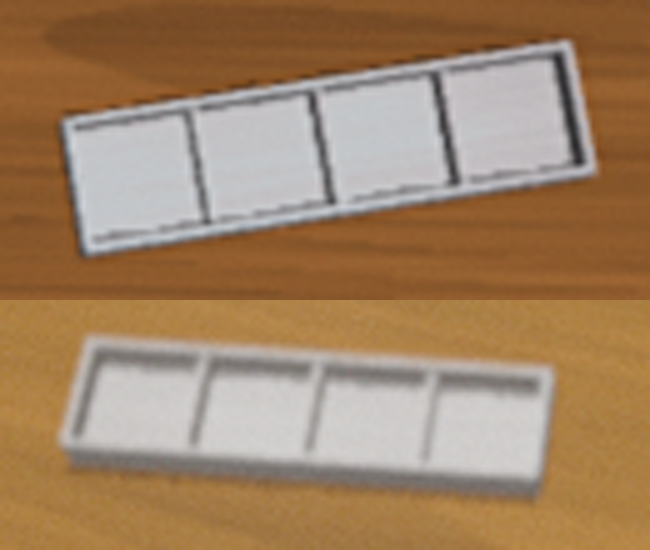

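View pics/c3.png

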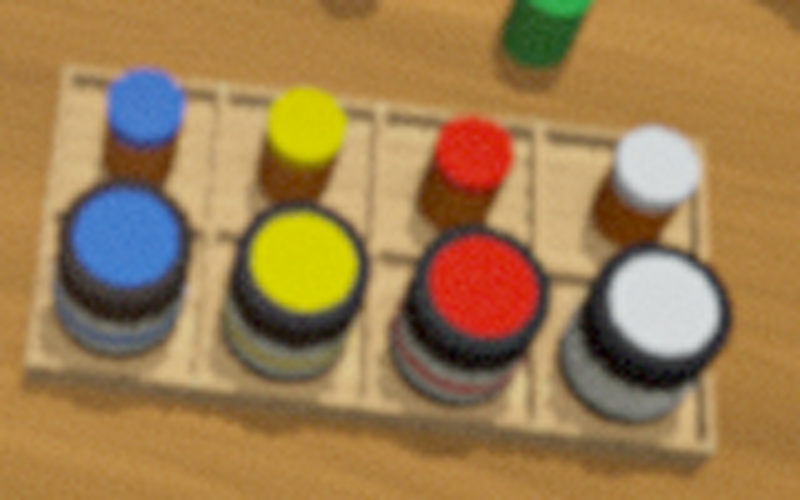

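White pot lid in the top view is at c1 (118,351), red (317,323), yellow (502,313) and blue (677,297). In the scene crop they are white (658,165), red (475,150), yellow (306,120) and blue (147,101). Each tray rim corner appears in both views. Now I'll triangulate.

```bash
python3 - <<'E'
from cell import manip
import cv2,numpy as np
P={}
I={}
for n in("top","scene"):
    i=manip.camera_info(n);R=cv2.Rodrigues(i["rvec"])[0];t=i["tvec"].reshape(3,1);I[n]=(i["K"],R,t);P[n]=i["K"]@np.hstack([R,t])
f=lambda c,o:np.array(c)/5-.4+np.array(o)
def back(n,u,z):
    K,R,t=I[n];d=R.T@np.linalg.inv(K)@np.r_[u,1];c=(-R.T@t).ravel();return c+d*(z-c[2])/d[2]
def tri(a,b):
    X=cv2.triangulatePoints(P["top"],P["scene"],a.reshape(2,1),b.reshape(2,1));return (X[:3]/X[3]).ravel()
dt=np.load("pics/top0.npy")
K,R,t=I["top"]
for n,a,b in[("white",(118,351),(658,165)),("red",(317,323),(475,150)),("yellow",(502,313),(306,120)),("blue",(677,297),(147,101))]:
    u=f(a,(80,120));v=f(b,(260,180));X=tri(u,v)
    D=dt[int(round(u[1])),int(round(u[0]))];W=R.T@(np.linalg.inv(K)@np.r_[u,1]*D-t.ravel())
    print(n,X.round(1),"z72 top",back("top",u,72)[:2].round(1),"scene",back("scene",v,72)[:2].round(1),"depth",W.round(1))
T=[]
for n,a,b in[("TL",(66,120),(538,181)),("TR",(571,42),(65,146)),("BR",(597,172),(88,38)),("BL",(86,253),(552,70))]:
    u=f(a,(270,155));v=f(b,(120,165));T.append(back("top",u,22));print(n,tri(u,v).round(1),T[-1].round(1),back("scene",v,22).round(1))
T=np.array(T);c=T.mean(0)[:2];e=(T[0]+T[3]-T[1]-T[2])[:2];e/=np.linalg.norm(e)
print("tray",c,e,"yaw",np.arctan2(-e[0],e[1]),[(c+e*k).round(1) for k in(93,31,-31,-93)])
for n,a in[("bTL",(745,55)),("bBR",(780,392)),("bBL",(80,460))]:print(n,back("top",f(a,(80,120)),24).round(1))
E
```

```text
white [490.3 321.7  68.8] z72 top [489.9 320.2] scene [492.  321.4] depth [489.9 320.1  72.1]
red [504.8 233.7  69. ] z72 top [504.5 232.5] scene [506.4 233.7] depth [504.1 231.8  74.5]
yellow [510.8 150.3  71.5] z72 top [510.8 149.8] scene [511.  150.6] depth [510.8 149.9  71.5]
blue [519.9  71.8  70.8] z72 top [519.8  71.2] scene [520.4  72.4] depth [520.1  71.3  70.1]
TL [533.3 -87.9  14.8] [532.3 -88.3  22. ] [536.8 -85.3  22. ]
TR [ 577.  -335.3   16.6] [ 576.2 -335.1   22. ] [ 579.6 -331.    22. ]
BR [ 512.8 -347.2   19.2] [ 512.4 -346.4   22. ] [ 514.2 -345.5   22. ]
BL [468.4 -98.4  19. ] [468.2 -98.4  22. ] [470.1 -97.4  22. ]
tray [ 522.28768816 -217.03731981] [-0.17523581  0.98452649] yaw 0.1761452746981792 [array([ 506. , -125.5]), array([ 516.9, -186.5]), array([ 527.7, -247.6]), array([ 538.6, -308.6])]
bTL [647.   44.6  24. ]
bBR [482.8  24.1  24. ]
bBL [444.3 350.8  24. ]
```

Heights agree (lid tops about 71 mm, tray rim about 20 mm). The tray has plenty of play. I'll grip along x at a tool yaw of about 1.71, with the fingertips above both the fences and the tray rim.

The rows are not in the units I measure in: shifts go in shares of 800 mm and turns go in shares of pi rad. I convert before sending: -220 mm / 800 = -0.275, -180 mm / 800 = -0.225, 0.75 rad / 3.1416 = 0.2387.

```bash
cat > go.py <<'E'
import sys,numpy as np
from cell import manip
from scipy.spatial.transform import Rotation as R
def delta(x,y,z,yaw=1.71):
    s=manip.read_state();A=R.from_euler("xyz",s["eef_rot"]);T=R.from_euler("xyz",[np.pi,0,yaw])
    print("delta",A.inv().apply(np.array([x,y,z])-s["eef_pos"]).round(1),(A.inv()*T).as_rotvec().round(3))
    print("t",round(s["clock"],2),s["eef_pos"].round(1),s["eef_rot"].round(3),"F",s["wrist_force"].round(1),"gap",round(s["finger_gap"],1),round(s["finger_force"],1))
delta(*map(float,sys.argv[1:]))
E
python3 -m creep '[[[-0.0563, -0.0125, 0, 0, 0, 0.0477], [-0.1125, -0.025, 0, 0, 0, 0.0955], [-0.1688, -0.0375, 0, 0, 0, 0.1432], [-0.225, -0.05, 0, 0, 0, 0.191], [-0.275, -0.0625, 0, 0, 0, 0.2387]]]' 70
python3 go.py 491 321 130
```

```text
clock: 0.6
eef_pos: [381.1, 391.3, 174.4]
eef_rot: [-3.141, 0.0, 2.031]
wrist_force: [0.4, 0.5, 0.3]
finger_gap: 70.6
finger_force: 0.0
delta [-111.8   67.3   44.4] [-0.     0.     0.321]
t 0.6 [381.1 391.3 174.4] [-3.141  0.     2.031] F [0.4 0.5 0.3] gap 70.6 0.0
```

A diagonal grip leaves more room to the jars and the neighbouring pots, so I'm switching to yaw 2.4.

To row units: -112 mm / 800 = -0.14, -80 mm / 800 = -0.1, -0.37 rad / 3.1416 = -0.1178.

```bash

python3 -m creep '[[[-0.05, 0.0275, 0.0188, 0, 0, -0.0414], [-0.1, 0.0563, 0.0375, 0, 0, -0.0828], [-0.14, 0.0838, 0.055, 0, 0, -0.1178], [-0.14, 0.0838, 0.055, 0, 0, -0.1178], [-0.14, 0.0838, 0.055, 0, 0, -0.1178]]]' 70
python3 - <<'E'
from cell import manip
import cv2
print(manip.read_state()["eef_pos"])
p,d=manip.camera("wrist"); cv2.imwrite("pics/w1.png",cv2.cvtColor(p,cv2.COLOR_RGB2BGR))
E
python3 go.py 491 321 35.5 2.4
```

```text
clock: 1.1
eef_pos: [489.8, 322.5, 130.0]
eef_rot: [-3.14, -0.001, 2.405]
wrist_force: [0.4, 0.2, -0.3]
finger_gap: 69.8
finger_force: 0.0
[489.82116769 322.50530852 129.98490516]
delta [-2.7 -0.5 95.1] [-0.    -0.     0.006]
t 1.15 [489.4 323.2 130.6] [-3.141 -0.     2.406] F [-0.1  0.1  0.3] gap 69.6 0.0
```

View pics/w1.png

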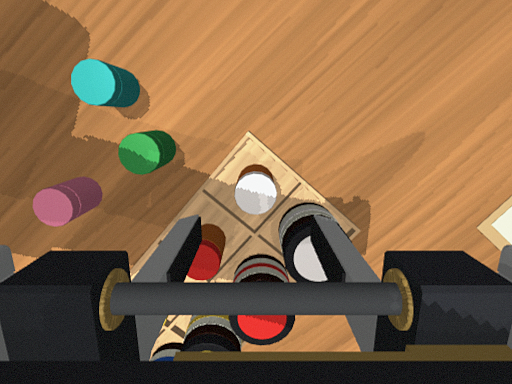

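The white pot at (255,193) sits midway between the fingers (about 185 and 345), clear of its jar. Going down and closing.

To row units: 95 mm / 800 = 0.1188, 90 mm / 800 = 0.1125.

```bash

python3 -m creep '[[[-0.0025, 0, 0.0375, 0, 0, 0], [-0.0025, 0, 0.075, 0, 0, 0], [-0.0025, 0, 0.1, 0, 0, 0], [-0.0025, 0, 0.1125, 0, 0, 0], [-0.0025, 0, 0.1188, 0, 0, 0]]]' 70
python3 -m creep '[[[0, 0, 0, 0, 0, 0], [0, 0, 0, 0, 0, 0], [0, 0, 0, 0, 0, 0], [0, 0, 0, 0, 0, 0], [0, 0, 0, 0, 0, 0]]]' 30 20
python3 -m creep '[[[0, 0, 0, 0, 0, 0], [0, 0, 0, 0, 0, 0]]]' 30 20
python3 go.py 491 321 130 2.4
```

```text
clock: 1.65
eef_pos: [490.7, 322.3, 35.6]
eef_rot: [-3.142, -0.0, 2.408]
wrist_force: [-0.1, 0.1, -1.0]
finger_gap: 70.1
finger_force: 0.0
clock: 2.15
eef_pos: [491.6, 321.7, 36.2]
eef_rot: [3.141, 0.0, 2.408]
wrist_force: [-1.4, -0.9, 2.7]
finger_gap: 39.0
finger_force: 20.0
clock: 2.35
eef_pos: [491.6, 321.7, 36.1]
eef_rot: [3.141, 0.0, 2.408]
wrist_force: [-1.8, -1.8, 5.1]
finger_gap: 38.7
finger_force: 20.0
delta [ -0.   -0.8 -93.9] [0.001 0.    0.008]
t 2.35 [491.6 321.7  36.1] [3.141 0.    2.408] F [-1.8 -1.8  5.1] gap 38.7 20.0
```

To row units: -110 mm / 800 = -0.1375, -90 mm / 800 = -0.1125.

```bash

python3 -m creep '[[[0, 0, -0.0188, 0, 0, 0], [0, 0, -0.0625, 0, 0, 0], [0, 0, -0.1125, 0, 0, 0], [0, 0, -0.1375, 0, 0, 0], [0, 0, -0.1375, 0, 0, 0]]]'
python3 go.py 507.5 -124.5 146 2.4
```

```text
clock: 2.85
eef_pos: [492.4, 322.3, 149.4]
eef_rot: [3.136, 0.002, 2.408]
wrist_force: [0.9, 0.4, -2.0]
finger_gap: 39.0
finger_force: 20.0
delta [-310.4 -321.7    2.3] [0.005 0.002 0.008]
t 2.85 [492.4 322.3 149.4] [3.136e+00 2.000e-03 2.408e+00] F [ 0.9  0.4 -2. ] gap 39.0 20.0
```

```bash

python3 -m creep '[[[-0.0188, -0.02, 0, 0, 0, 0], [-0.0563, -0.0588, 0, 0, 0, 0], [-0.0963, -0.1, 0, 0, 0, 0], [-0.1363, -0.1413, 0, 0, 0, 0], [-0.1763, -0.1825, 0, 0, 0, 0]]]'
python3 -m creep '[[[-0.04, -0.0413, 0, 0, 0, 0], [-0.08, -0.0825, 0, 0, 0, 0], [-0.12, -0.1238, 0, 0, 0, 0], [-0.16, -0.165, 0, 0, 0, 0], [-0.1875, -0.1938, 0, 0, 0, 0]]]'
python3 -m creep '[[[-0.015, -0.0163, 0, 0, 0, 0], [-0.0238, -0.025, 0, 0, 0, 0], [-0.0238, -0.025, 0, 0, 0, 0], [-0.0238, -0.025, 0, 0, 0, 0]]]'
python3 go.py 507.5 -124.5 28.6 2.4
```

```text
clock: 3.35
eef_pos: [497.4, 117.0, 144.6]
eef_rot: [-3.14, -0.001, 2.408]
wrist_force: [0.3, -0.7, -1.6]
finger_gap: 38.9
finger_force: 20.0
clock: 3.85
eef_pos: [505.0, -99.3, 144.6]
eef_rot: [-3.141, -0.001, 2.406]
wrist_force: [0.2, -0.2, -0.5]
finger_gap: 39.0
finger_force: 20.0
clock: 4.25
eef_pos: [506.4, -123.6, 145.2]
eef_rot: [-3.141, -0.001, 2.408]
wrist_force: [-0.3, 0.1, -1.2]
finger_gap: 39.0
finger_force: 20.0
delta [ -1.5   0.  116.6] [-0.    -0.001  0.008]
t 4.25 [ 506.4 -123.6  145.2] [-3.141e+00 -1.000e-03  2.408e+00] F [-0.3  0.1 -1.2] gap 39.0 20.0
```

To row units: 106 mm / 800 = 0.1325, 100 mm / 800 = 0.125.

```bash

python3 -m creep '[[[-0.0013, 0, 0.0313, 0, 0, 0], [-0.0013, 0, 0.075, 0, 0, 0], [-0.0013, 0, 0.1063, 0, 0, 0], [-0.0013, 0, 0.125, 0, 0, 0], [-0.0013, 0, 0.1325, 0, 0, 0]]]'
python3 - <<'E'
from cell import manip
import cv2
p,d=manip.camera("wrist"); cv2.imwrite("pics/w2.png",cv2.cvtColor(p,cv2.COLOR_RGB2BGR))
E
python3 go.py 507.5 -124.5 28.6 2.4
```

```text
clock: 4.75
eef_pos: [506.6, -123.7, 38.1]
eef_rot: [-3.141, -0.002, 2.409]
wrist_force: [0.2, 0.2, -0.4]
finger_gap: 39.0
finger_force: 20.0
delta [-1.   0.1  9.6] [-0.001 -0.002  0.009]
t 4.8 [ 506.7 -123.9   38.2] [-3.141e+00 -2.000e-03  2.409e+00] F [ 0.4  0.1 -2.3] gap 39.2 20.0
```

View pics/w2.png

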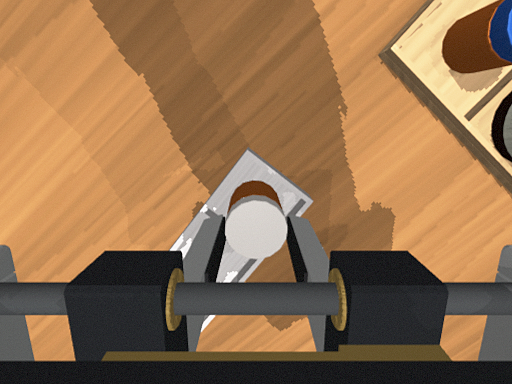

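The white pot is inside the end cell's outline (near corner at (248,150)) and looks centred. I'll lower it slowly, then release.

To row units: 10 mm / 800 = 0.0125, 9 mm / 800 = 0.0113.

```bash

python3 -m creep '[[[-0.0013, 0, 0.005, 0, 0, 0], [-0.0013, 0, 0.0088, 0, 0, 0], [-0.0013, 0, 0.0113, 0, 0, 0], [-0.0013, 0, 0.0125, 0, 0, 0], [-0.0013, 0, 0.0125, 0, 0, 0]]]'
python3 go.py 507.5 -124.5 28.6 2.4
```

```text
clock: 5.3
eef_pos: [508.1, -125.7, 29.8]
eef_rot: [3.141, 0.0, 2.408]
wrist_force: [-0.8, -0.3, -0.4]
finger_gap: 39.2
finger_force: 20.0
delta [1.3 0.5 1.2] [0.    0.    0.008]
t 5.3 [ 508.1 -125.7   29.8] [3.141 0.    2.408] F [-0.8 -0.3 -0.4] gap 39.2 20.0
```

To row units: 1.4 mm / 800 = 0.0018, 0.7 mm / 800 = 0.0009.

```bash

python3 -m creep '[[[0, 0, 0.0009, 0, 0, 0], [0, 0, 0.0018, 0, 0, 0], [0, 0, 0.0018, 0, 0, 0]]]'
python3 -m creep '[[[0, 0, 0.0009, 0, 0, 0], [0, 0, 0.0009, 0, 0, 0]]]'
```

```text
clock: 5.6
eef_pos: [508.1, -125.8, 28.3]
eef_rot: [3.142, 0.0, 2.408]
wrist_force: [-0.3, 0.2, -0.9]
finger_gap: 39.2
finger_force: 20.0
clock: 5.8
eef_pos: [508.4, -126.0, 28.2]
eef_rot: [3.141, 0.001, 2.408]
wrist_force: [-1.5, -1.0, 5.0]
finger_gap: 38.9
finger_force: 20.0
```

To row units: -110 mm / 800 = -0.1375, -95 mm / 800 = -0.1188.

```bash

python3 -m creep '[[[0, 0, 0, 0, 0, 0], [0, 0, 0, 0, 0, 0], [0, 0, 0, 0, 0, 0], [0, 0, 0, 0, 0, 0]]]' 66
python3 -m creep '[[[0, 0, -0.025, 0, 0, 0], [0, 0, -0.0688, 0, 0, 0], [0, 0, -0.1188, 0, 0, 0], [0, 0, -0.1375, 0, 0, 0], [0, 0, -0.1375, 0, 0, 0]]]'
python3 go.py 505.3 233 140 2.4
```

```text
clock: 6.2
eef_pos: [508.0, -125.7, 27.5]
eef_rot: [-3.142, -0.0, 2.408]
wrist_force: [0.2, 0.1, 0.2]
finger_gap: 65.1
finger_force: 0.0
clock: 6.7
eef_pos: [509.1, -126.0, 139.7]
eef_rot: [3.14, 0.004, 2.408]
wrist_force: [0.0, -0.4, -0.4]
finger_gap: 66.0
finger_force: 0.0
delta [243.2 264.1  -0.8] [0.002 0.004 0.008]
t 6.7 [ 509.1 -126.   139.7] [3.14  0.004 2.408] F [ 0.  -0.4 -0.4] gap 66.0 0.0
```

To row units: 156 mm / 800 = 0.195, 144 mm / 800 = 0.18.

```bash

python3 -m creep '[[[0.0188, 0.02, 0, 0, 0, 0], [0.0563, 0.0613, 0, 0, 0, 0], [0.0975, 0.105, 0, 0, 0, 0], [0.1388, 0.15, 0, 0, 0, 0], [0.18, 0.195, 0, 0, 0, 0]]]'
python3 -m creep '[[[0.0413, 0.045, 0, 0, 0, 0], [0.0825, 0.09, 0, 0, 0, 0], [0.1125, 0.1225, 0, 0, 0, 0], [0.1238, 0.135, 0, 0, 0, 0], [0.1238, 0.135, 0, 0, 0, 0]]]'
python3 -m creep '[[[0, 0, 0, 0, 0, 0], [0, 0, 0, 0, 0, 0]]]'
python3 - <<'E'
from cell import manip
import cv2
p,d=manip.camera("top"); cv2.imwrite("pics/t2.png",cv2.resize(cv2.cvtColor(p,cv2.COLOR_RGB2BGR)[140:230,80:400],None,fx=2.5,fy=2.5,interpolation=2))
E
python3 go.py 505.3 233 36 2.4
```

```text
clock: 7.2
eef_pos: [504.7, 88.3, 136.0]
eef_rot: [-3.14, -0.001, 2.407]
wrist_force: [1.3, 0.4, -1.4]
finger_gap: 66.2
finger_force: 0.0
clock: 7.7
eef_pos: [503.8, 233.9, 136.1]
eef_rot: [-3.14, -0.001, 2.41]
wrist_force: [0.5, -0.2, -0.4]
finger_gap: 66.0
finger_force: 0.0
clock: 7.9
eef_pos: [504.6, 231.6, 137.3]
eef_rot: [-3.141, -0.0, 2.406]
wrist_force: [0.3, 0.7, 0.2]
finger_gap: 66.1
finger_force: 0.0
delta [  0.4   1.4 101.5] [-0.     0.     0.006]
t 7.95 [504.6 231.7 137.5] [-3.141 -0.     2.406] F [-0.7  0.2  0.5] gap 65.6 0.0
```

View pics/t2.png

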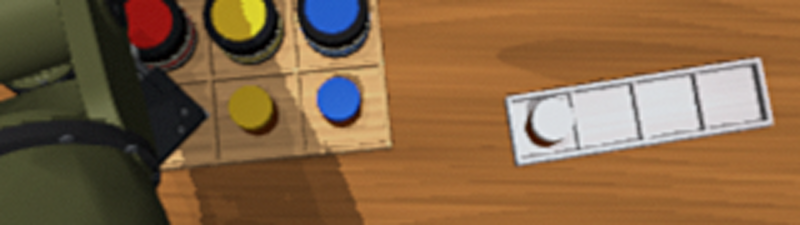

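The white pot stands upright in the leftmost cell (550,120). Next is red.

To row units: 101 mm / 800 = 0.1263, 98 mm / 800 = 0.1225.

```bash

python3 -m creep '[[[0, 0.0013, 0.0375, 0, 0, 0], [0, 0.0013, 0.0813, 0, 0, 0], [0, 0.0013, 0.11, 0, 0, 0], [0, 0.0013, 0.1225, 0, 0, 0], [0, 0.0013, 0.1263, 0, 0, 0]]]' 66
python3 -m creep '[[[0, 0, 0, 0, 0, 0], [0, 0, 0, 0, 0, 0], [0, 0, 0, 0, 0, 0], [0, 0, 0, 0, 0, 0], [0, 0, 0, 0, 0, 0]]]' 30 20
python3 go.py 505.3 233 146 2.4
python3 -m creep '[[[0, 0, -0.0188, 0, 0, 0], [0, 0, -0.0625, 0, 0, 0], [0, 0, -0.1125, 0, 0, 0], [0, 0, -0.1375, 0, 0, 0], [0, 0, -0.1375, 0, 0, 0]]]'
python3 go.py 518 -185.5 146 2.4
```

```text
clock: 8.45
eef_pos: [505.1, 233.1, 36.1]
eef_rot: [-3.141, -0.0, 2.407]
wrist_force: [-0.2, -0.5, 0.4]
finger_gap: 65.9
finger_force: 0.0
clock: 8.95
eef_pos: [505.4, 233.9, 37.3]
eef_rot: [3.141, 0.001, 2.408]
wrist_force: [-0.3, -0.9, 5.3]
finger_gap: 38.9
finger_force: 20.0
delta [  -0.6   -0.7 -108.7] [0.001 0.001 0.008]
t 8.95 [505.4 233.9  37.3] [3.141e+00 1.000e-03 2.408e+00] F [-0.3 -0.9  5.3] gap 38.9 20.0
clock: 9.45
eef_pos: [506.2, 234.3, 149.4]
eef_rot: [3.137, 0.002, 2.408]
wrist_force: [0.9, 0.2, -0.6]
finger_gap: 38.6
finger_force: 20.0
delta [-289.9 -304.     2.7] [0.005 0.002 0.008]
t 9.45 [506.2 234.3 149.4] [3.137e+00 2.000e-03 2.408e+00] F [ 0.9  0.2 -0.6] gap 38.6 20.0
```

To row units: -148 mm / 800 = -0.185, -141 mm / 800 = -0.1763.

```bash

python3 -m creep '[[[-0.0188, -0.02, 0, 0, 0, 0], [-0.0563, -0.0588, 0, 0, 0, 0], [-0.0963, -0.1013, 0, 0, 0, 0], [-0.1363, -0.1438, 0, 0, 0, 0], [-0.1763, -0.185, 0, 0, 0, 0]]]'
python3 -m creep '[[[-0.04, -0.0413, 0, 0, 0, 0], [-0.08, -0.0825, 0, 0, 0, 0], [-0.12, -0.1238, 0, 0, 0, 0], [-0.1563, -0.1625, 0, 0, 0, 0], [-0.175, -0.1825, 0, 0, 0, 0]]]'
python3 -m creep '[[[-0.0113, -0.0125, 0, 0, 0, 0], [-0.0113, -0.0125, 0, 0, 0, 0], [-0.0113, -0.0125, 0, 0, 0, 0], [-0.0113, -0.0125, 0, 0, 0, 0]]]'
python3 go.py 518 -185.5 31 2.4
```

```text
clock: 9.95
eef_pos: [509.7, 27.8, 145.0]
eef_rot: [-3.14, -0.002, 2.408]
wrist_force: [1.3, 0.8, -0.4]
finger_gap: 39.2
finger_force: 20.0
clock: 10.45
eef_pos: [515.9, -175.5, 144.8]
eef_rot: [-3.141, -0.002, 2.406]
wrist_force: [0.2, 0.1, -1.3]
finger_gap: 38.9
finger_force: 20.0
clock: 10.85
eef_pos: [516.9, -184.9, 146.4]
eef_rot: [3.142, -0.0, 2.409]
wrist_force: [-0.8, -0.7, -1.6]
finger_gap: 39.0
finger_force: 20.0
delta [ -1.2   0.3 115.4] [ 0.    -0.     0.009]
t 10.85 [ 516.9 -184.9  146.4] [ 3.142 -0.     2.409] F [-0.8 -0.7 -1.6] gap 39.0 20.0
```

To row units: 110 mm / 800 = 0.1375, 106 mm / 800 = 0.1325.

```bash

python3 -m creep '[[[0, 0, 0.0375, 0, 0, 0], [0, 0, 0.0875, 0, 0, 0], [0, 0, 0.1188, 0, 0, 0], [0, 0, 0.1325, 0, 0, 0], [0, 0, 0.1375, 0, 0, 0]]]'
python3 -m creep '[[[0, 0, 0.0025, 0, 0, 0], [0, 0, 0.0044, 0, 0, 0], [0, 0, 0.0063, 0, 0, 0], [0, 0, 0.0063, 0, 0, 0], [0, 0, 0.0063, 0, 0, 0]]]'
python3 go.py 518 -185.5 29.3 2.4
```

```text
clock: 11.35
eef_pos: [516.8, -185.4, 36.1]
eef_rot: [-3.141, -0.001, 2.409]
wrist_force: [0.4, -0.4, -1.6]
finger_gap: 38.8
finger_force: 20.0
clock: 11.85
eef_pos: [517.0, -186.3, 31.9]
eef_rot: [3.141, 0.001, 2.408]
wrist_force: [0.1, -0.7, -1.0]
finger_gap: 38.7
finger_force: 20.0
delta [-0.2  1.2  2.6] [0.    0.001 0.008]
t 11.85 [ 517.  -186.3   31.9] [3.141e+00 1.000e-03 2.408e+00] F [ 0.1 -0.7 -1. ] gap 38.7 20.0
```

To row units: 2 mm / 800 = 0.0025, 1 mm / 800 = 0.0013.

```bash

python3 -m creep '[[[0, 0, 0.0013, 0, 0, 0], [0, 0, 0.0025, 0, 0, 0], [0, 0, 0.0025, 0, 0, 0]]]'
python3 -m creep '[[[0, 0, 0.0006, 0, 0, 0], [0, 0, 0.0009, 0, 0, 0], [0, 0, 0.0009, 0, 0, 0]]]'
```

```text
clock: 12.15
eef_pos: [516.8, -186.1, 29.4]
eef_rot: [-3.142, -0.0, 2.408]
wrist_force: [-0.1, 0.2, 0.1]
finger_gap: 38.4
finger_force: 20.0
clock: 12.45
eef_pos: [517.1, -186.3, 29.3]
eef_rot: [3.141, 0.001, 2.408]
wrist_force: [-1.6, -0.2, 6.0]
finger_gap: 39.2
finger_force: 20.0
```

Contact (6 N). Release and move to yellow.

To row units: -110 mm / 800 = -0.1375, -95 mm / 800 = -0.1188.

```bash

python3 -m creep '[[[0, 0, 0, 0, 0, 0], [0, 0, 0, 0, 0, 0], [0, 0, 0, 0, 0, 0], [0, 0, 0, 0, 0, 0]]]' 66
python3 -m creep '[[[0, 0, -0.025, 0, 0, 0], [0, 0, -0.0688, 0, 0, 0], [0, 0, -0.1188, 0, 0, 0], [0, 0, -0.1375, 0, 0, 0], [0, 0, -0.1375, 0, 0, 0]]]'
python3 go.py 511 150 140 2.4
```

```text
clock: 12.85
eef_pos: [516.8, -186.1, 28.7]
eef_rot: [-3.142, -0.0, 2.408]
wrist_force: [-0.5, 0.2, -0.2]
finger_gap: 65.4
finger_force: 0.0
clock: 13.35
eef_pos: [517.8, -186.5, 141.1]
eef_rot: [3.14, 0.004, 2.408]
wrist_force: [-0.8, -0.4, 0.4]
finger_gap: 66.2
finger_force: 0.0
delta [230.4 245.4   0.5] [0.001 0.004 0.008]
t 13.35 [ 517.8 -186.5  141.1] [3.14  0.004 2.408] F [-0.8 -0.4  0.4] gap 66.2 0.0
```

To row units: 153 mm / 800 = 0.1913, 144 mm / 800 = 0.18.

```bash

python3 -m creep '[[[0.0188, 0.02, 0, 0, 0, 0], [0.0563, 0.06, 0, 0, 0, 0], [0.0975, 0.1038, 0, 0, 0, 0], [0.1388, 0.1475, 0, 0, 0, 0], [0.18, 0.1913, 0, 0, 0, 0]]]'
python3 -m creep '[[[0.0413, 0.045, 0, 0, 0, 0], [0.075, 0.08, 0, 0, 0, 0], [0.1, 0.1063, 0, 0, 0, 0], [0.1088, 0.115, 0, 0, 0, 0], [0.1088, 0.115, 0, 0, 0, 0]]]'
python3 -m creep '[[[0, 0, 0, 0, 0, 0], [0, 0, 0, 0, 0, 0]]]'
python3 go.py 511 150 36 2.4
```

```text
clock: 13.85
eef_pos: [511.4, 25.7, 137.3]
eef_rot: [-3.14, -0.002, 2.407]
wrist_force: [0.4, -0.1, -0.7]
finger_gap: 66.3
finger_force: 0.0
clock: 14.35
eef_pos: [508.8, 151.0, 137.6]
eef_rot: [-3.14, -0.001, 2.409]
wrist_force: [0.3, -0.3, -0.0]
finger_gap: 65.9
finger_force: 0.0
clock: 14.55
eef_pos: [509.5, 149.2, 138.6]
eef_rot: [-3.141, -0.0, 2.406]
wrist_force: [0.5, 0.3, 0.1]
finger_gap: 65.9
finger_force: 0.0
delta [ -0.6   1.6 102.5] [-0.    -0.     0.006]
t 14.55 [509.5 149.2 138.6] [-3.141 -0.     2.406] F [0.5 0.3 0.1] gap 65.9 0.0
```

To row units: 102 mm / 800 = 0.1275, 98 mm / 800 = 0.1225.

```bash

python3 -m creep '[[[0, 0.0013, 0.0375, 0, 0, 0], [0, 0.0013, 0.0813, 0, 0, 0], [0, 0.0013, 0.11, 0, 0, 0], [0, 0.0013, 0.1225, 0, 0, 0], [0, 0.0013, 0.1275, 0, 0, 0]]]' 66
python3 -m creep '[[[0, 0, 0, 0, 0, 0], [0, 0, 0, 0, 0, 0], [0, 0, 0, 0, 0, 0], [0, 0, 0, 0, 0, 0], [0, 0, 0, 0, 0, 0]]]' 30 20
python3 -m creep '[[[0, 0, -0.0188, 0, 0, 0], [0, 0, -0.0625, 0, 0, 0], [0, 0, -0.1125, 0, 0, 0], [0, 0, -0.1375, 0, 0, 0], [0, 0, -0.1375, 0, 0, 0]]]'
python3 go.py 529 -246.5 146 2.4
```

```text
clock: 15.05
eef_pos: [510.0, 150.5, 36.4]
eef_rot: [-3.141, -0.0, 2.407]
wrist_force: [-0.2, 0.6, -0.5]
finger_gap: 65.9
finger_force: 0.0
clock: 15.55
eef_pos: [510.5, 151.4, 37.5]
eef_rot: [3.141, 0.001, 2.408]
wrist_force: [-0.1, 0.3, 3.9]
finger_gap: 39.0
finger_force: 20.0
clock: 16.05
eef_pos: [511.2, 151.5, 149.6]
eef_rot: [3.138, 0.003, 2.408]
wrist_force: [1.3, -0.5, -0.8]
finger_gap: 39.0
finger_force: 20.0
delta [-279.7 -283.7    3.3] [0.004 0.003 0.008]
t 16.05 [511.2 151.5 149.6] [3.138e+00 3.000e-03 2.408e+00] F [ 1.3 -0.5 -0.8] gap 39.0 20.0
```

To row units: -143 mm / 800 = -0.1788, -141 mm / 800 = -0.1763.

```bash

python3 -m creep '[[[-0.0188, -0.0188, 0, 0, 0, 0], [-0.0563, -0.0575, 0, 0, 0, 0], [-0.0963, -0.0975, 0, 0, 0, 0], [-0.1363, -0.1375, 0, 0, 0, 0], [-0.1763, -0.1788, 0, 0, 0, 0]]]'
python3 -m creep '[[[-0.04, -0.04, 0, 0, 0, 0], [-0.08, -0.0813, 0, 0, 0, 0], [-0.12, -0.1213, 0, 0, 0, 0], [-0.15, -0.1525, 0, 0, 0, 0], [-0.1675, -0.17, 0, 0, 0, 0]]]'
python3 -m creep '[[[-0.0063, -0.0063, 0, 0, 0, 0], [-0.0063, -0.0063, 0, 0, 0, 0], [-0.0063, -0.0063, 0, 0, 0, 0], [-0.0063, -0.0063, 0, 0, 0, 0]]]'
python3 go.py 529 -246.5 31 2.4
```

```text
clock: 16.55
eef_pos: [518.2, -51.0, 145.3]
eef_rot: [-3.141, -0.002, 2.408]
wrist_force: [0.3, 0.0, -1.3]
finger_gap: 38.9
finger_force: 20.0
clock: 17.05
eef_pos: [526.6, -242.2, 145.0]
eef_rot: [-3.141, -0.002, 2.406]
wrist_force: [-0.9, -0.2, -0.2]
finger_gap: 38.8
finger_force: 20.0
clock: 17.45
eef_pos: [528.0, -245.9, 146.9]
eef_rot: [3.141, -0.0, 2.409]
wrist_force: [0.8, 0.5, -0.2]
finger_gap: 39.1
finger_force: 20.0
delta [-1.100e+00  1.000e-01  1.159e+02] [ 0.    -0.     0.009]
t 17.45 [ 528.  -245.9  146.9] [ 3.141 -0.     2.409] F [ 0.8  0.5 -0.2] gap 39.1 20.0
```

```bash

python3 -m creep '[[[0, 0, 0.0375, 0, 0, 0], [0, 0, 0.0875, 0, 0, 0], [0, 0, 0.1188, 0, 0, 0], [0, 0, 0.1325, 0, 0, 0], [0, 0, 0.1388, 0, 0, 0]]]'
python3 -m creep '[[[0, 0, 0.0025, 0, 0, 0], [0, 0, 0.0044, 0, 0, 0], [0, 0, 0.0063, 0, 0, 0], [0, 0, 0.0063, 0, 0, 0], [0, 0, 0.0063, 0, 0, 0]]]'
python3 -m creep '[[[0, 0, 0.0013, 0, 0, 0], [0, 0, 0.0013, 0, 0, 0], [0, 0, 0.0013, 0, 0, 0]]]'
```

```text
clock: 17.95
eef_pos: [527.9, -246.6, 35.5]
eef_rot: [-3.142, -0.001, 2.409]
wrist_force: [0.2, -0.5, 0.4]
finger_gap: 39.2
finger_force: 20.0
clock: 18.45
eef_pos: [528.0, -247.3, 31.3]
eef_rot: [3.141, 0.001, 2.408]
wrist_force: [0.3, 0.8, -0.4]
finger_gap: 38.5
finger_force: 20.0
clock: 18.75
eef_pos: [527.8, -247.2, 29.9]
eef_rot: [-3.142, 0.0, 2.408]
wrist_force: [-0.2, -0.9, -0.8]
finger_gap: 38.8
finger_force: 20.0
```

To row units: 1 mm / 800 = 0.0013, 0.6 mm / 800 = 0.0008.

```bash

python3 -m creep '[[[0, 0, 0.0008, 0, 0, 0], [0, 0, 0.0013, 0, 0, 0], [0, 0, 0.0013, 0, 0, 0]]]'
```

```text
clock: 19.05
eef_pos: [528.1, -247.4, 29.5]
eef_rot: [3.141, 0.001, 2.408]
wrist_force: [-1.7, 1.9, 6.5]
finger_gap: 39.1
finger_force: 20.0
```

To row units: -110 mm / 800 = -0.1375, -95 mm / 800 = -0.1188.

```bash

python3 -m creep '[[[0, 0, 0, 0, 0, 0], [0, 0, 0, 0, 0, 0], [0, 0, 0, 0, 0, 0], [0, 0, 0, 0, 0, 0]]]' 66
python3 -m creep '[[[0, 0, -0.025, 0, 0, 0], [0, 0, -0.0688, 0, 0, 0], [0, 0, -0.1188, 0, 0, 0], [0, 0, -0.1375, 0, 0, 0], [0, 0, -0.1375, 0, 0, 0]]]'
python3 go.py 520 72 140 2.4
```

```text
clock: 19.45
eef_pos: [527.7, -247.2, 28.7]
eef_rot: [-3.142, -0.0, 2.408]
wrist_force: [-1.1, -0.5, -1.0]
finger_gap: 65.2
finger_force: 0.0
clock: 19.95
eef_pos: [528.7, -247.7, 141.2]
eef_rot: [3.141, 0.004, 2.408]
wrist_force: [-0.2, -0.6, -0.7]
finger_gap: 65.8
finger_force: 0.0
delta [220.5 231.6   0.5] [0.001 0.004 0.008]
t 19.95 [ 528.7 -247.7  141.2] [3.141 0.004 2.408] F [-0.2 -0.6 -0.7] gap 65.8 0.0
```

To row units: 151 mm / 800 = 0.1888, 144 mm / 800 = 0.18.

```bash

python3 -m creep '[[[0.0188, 0.02, 0, 0, 0, 0], [0.0563, 0.0588, 0, 0, 0, 0], [0.0975, 0.1025, 0, 0, 0, 0], [0.1388, 0.1463, 0, 0, 0, 0], [0.18, 0.1888, 0, 0, 0, 0]]]'
python3 -m creep '[[[0.0413, 0.0438, 0, 0, 0, 0], [0.0713, 0.075, 0, 0, 0, 0], [0.09, 0.095, 0, 0, 0, 0], [0.0963, 0.1013, 0, 0, 0, 0], [0.0963, 0.1013, 0, 0, 0, 0]]]'
python3 -m creep '[[[0, 0, 0, 0, 0, 0], [0, 0, 0, 0, 0, 0]]]'
python3 go.py 520 72 36 2.4
```

```text
clock: 20.45
eef_pos: [521.0, -36.8, 137.2]
eef_rot: [-3.14, -0.002, 2.408]
wrist_force: [1.3, 0.0, 0.6]
finger_gap: 66.2
finger_force: 0.0
clock: 20.95
eef_pos: [518.6, 73.3, 137.8]
eef_rot: [-3.14, -0.001, 2.409]
wrist_force: [0.6, -0.7, 0.1]
finger_gap: 65.3
finger_force: 0.0
clock: 21.15
eef_pos: [519.1, 72.0, 138.6]
eef_rot: [-3.141, -0.0, 2.406]
wrist_force: [0.6, -0.2, 0.9]
finger_gap: 66.2
finger_force: 0.0
delta [ -0.7   0.7 102.6] [-0.    -0.     0.006]
t 21.15 [519.1  72.  138.6] [-3.141 -0.     2.406] F [ 0.6 -0.2  0.9] gap 66.2 0.0
```

```bash

python3 -m creep '[[[0, 0, 0.0375, 0, 0, 0], [0, 0, 0.0813, 0, 0, 0], [0, 0, 0.11, 0, 0, 0], [0, 0, 0.1225, 0, 0, 0], [0, 0, 0.1275, 0, 0, 0]]]' 66
python3 -m creep '[[[0, 0, 0, 0, 0, 0], [0, 0, 0, 0, 0, 0], [0, 0, 0, 0, 0, 0], [0, 0, 0, 0, 0, 0], [0, 0, 0, 0, 0, 0]]]' 30 20
python3 -m creep '[[[0, 0, -0.0188, 0, 0, 0], [0, 0, -0.0625, 0, 0, 0], [0, 0, -0.1125, 0, 0, 0], [0, 0, -0.1375, 0, 0, 0], [0, 0, -0.1375, 0, 0, 0]]]'
python3 go.py 540 -307.5 146 2.4
```

```text
clock: 21.65
eef_pos: [518.9, 72.5, 36.3]
eef_rot: [-3.141, -0.001, 2.407]
wrist_force: [0.4, -0.1, 0.3]
finger_gap: 66.1
finger_force: 0.0
clock: 22.15
eef_pos: [519.5, 73.1, 37.5]
eef_rot: [3.141, 0.001, 2.408]
wrist_force: [0.3, -0.6, 4.3]
finger_gap: 38.8
finger_force: 20.0
clock: 22.65
eef_pos: [520.3, 73.3, 149.6]
eef_rot: [3.138, 0.003, 2.408]
wrist_force: [-0.5, -0.1, -1.9]
finger_gap: 38.9
finger_force: 20.0
delta [-269.6 -269.6    3.6] [0.004 0.003 0.008]
t 22.65 [520.3  73.3 149.6] [3.138e+00 3.000e-03 2.408e+00] F [-0.5 -0.1 -1.9] gap 38.9 20.0
```

To row units: -141 mm / 800 = -0.1763, -109 mm / 800 = -0.1363.

```bash

python3 -m creep '[[[-0.0188, -0.0188, 0, 0, 0, 0], [-0.0563, -0.0563, 0, 0, 0, 0], [-0.0963, -0.0963, 0, 0, 0, 0], [-0.1363, -0.1363, 0, 0, 0, 0], [-0.1763, -0.1763, 0, 0, 0, 0]]]'
python3 -m creep '[[[-0.04, -0.04, 0, 0, 0, 0], [-0.08, -0.08, 0, 0, 0, 0], [-0.1175, -0.1175, 0, 0, 0, 0], [-0.145, -0.145, 0, 0, 0, 0], [-0.16, -0.16, 0, 0, 0, 0]]]'
python3 -m creep '[[[-0.0013, 0, 0, 0, 0, 0], [-0.0013, 0, 0, 0, 0, 0], [-0.0013, 0, 0, 0, 0, 0]]]'
python3 go.py 540 -307.5 31 2.4
```

```text
clock: 23.15
eef_pos: [528.6, -127.6, 145.2]
eef_rot: [-3.141, -0.002, 2.408]
wrist_force: [-0.0, -0.1, -0.6]
finger_gap: 38.8
finger_force: 20.0
clock: 23.65
eef_pos: [537.8, -308.8, 144.8]
eef_rot: [-3.141, -0.002, 2.406]
wrist_force: [1.0, -0.6, -1.5]
finger_gap: 38.7
finger_force: 20.0
clock: 23.95
eef_pos: [539.6, -306.1, 146.6]
eef_rot: [3.142, -0.001, 2.409]
wrist_force: [-0.3, -0.9, -0.8]
finger_gap: 38.6
finger_force: 20.0
delta [ -1.3  -0.8 115.6] [ 0.    -0.001  0.009]
t 23.95 [ 539.6 -306.1  146.6] [ 3.142e+00 -1.000e-03  2.409e+00] F [-0.3 -0.9 -0.8] gap 38.6 20.0
```

To row units: 111 mm / 800 = 0.1388, 106 mm / 800 = 0.1325.

```bash

python3 -m creep '[[[0, -0.0013, 0.0375, 0, 0, 0], [0, -0.0013, 0.0875, 0, 0, 0], [0, -0.0013, 0.1188, 0, 0, 0], [0, -0.0013, 0.1325, 0, 0, 0], [0, -0.0013, 0.1388, 0, 0, 0]]]'
python3 -m creep '[[[0, 0, 0.0025, 0, 0, 0], [0, 0, 0.0044, 0, 0, 0], [0, 0, 0.0063, 0, 0, 0], [0, 0, 0.0063, 0, 0, 0], [0, 0, 0.0063, 0, 0, 0]]]'
python3 -m creep '[[[0, 0, 0.0013, 0, 0, 0], [0, 0, 0.0013, 0, 0, 0], [0, 0, 0.0013, 0, 0, 0]]]'
python3 -m creep '[[[0, 0, 0.0008, 0, 0, 0], [0, 0, 0.0013, 0, 0, 0], [0, 0, 0.0013, 0, 0, 0]]]'
```

```text
clock: 24.45
eef_pos: [538.9, -307.4, 35.5]
eef_rot: [-3.142, -0.001, 2.409]
wrist_force: [0.3, 0.3, -0.7]
finger_gap: 38.4
finger_force: 20.0
clock: 24.95
eef_pos: [538.9, -308.3, 31.2]
eef_rot: [3.142, 0.001, 2.408]
wrist_force: [0.0, -0.8, -0.7]
finger_gap: 39.0
finger_force: 20.0
clock: 25.25
eef_pos: [538.7, -308.2, 29.9]
eef_rot: [-3.142, -0.0, 2.408]
wrist_force: [-0.8, -0.4, -0.4]
finger_gap: 39.1
finger_force: 20.0
clock: 25.55
eef_pos: [539.0, -308.5, 29.6]
eef_rot: [3.142, 0.001, 2.408]
wrist_force: [-1.2, -0.5, 5.5]
finger_gap: 38.9
finger_force: 20.0
```

To row units: -150 mm / 800 = -0.1875, 140 mm / 800 = 0.175.

```bash

python3 -m creep '[[[0, 0, 0, 0, 0, 0], [0, 0, 0, 0, 0, 0], [0, 0, 0, 0, 0, 0], [0, 0, 0, 0, 0, 0]]]' 66
python3 -m creep '[[[0, 0, -0.025, 0, 0, 0], [0, 0, -0.0688, 0, 0, 0], [0, 0, -0.1188, 0, 0, 0], [0, 0, -0.1625, 0, 0, 0], [0, 0, -0.1875, 0, 0, 0]]]'
python3 -m creep '[[[0.0375, 0.0375, 0, 0, 0, 0], [0.075, 0.075, 0, 0, 0, 0], [0.1125, 0.1125, 0, 0, 0, 0], [0.15, 0.15, 0, 0, 0, 0], [0.175, 0.175, 0, 0, 0, 0]]]'
python3 - <<'E'
from cell import manip
import cv2,numpy as np
a=[]
for n,(x,y,w,h) in {"top":(80,120,320,110),"scene":(110,150,310,130)}.items():
    p,d=manip.camera(n); a.append(cv2.resize(cv2.cvtColor(p,cv2.COLOR_RGB2BGR)[y:y+h,x:x+w],(800,int(h*800/w)),interpolation=2)[:300])
cv2.imwrite("pics/f.png",np.vstack(a))
E
```

```text
clock: 25.95
eef_pos: [538.7, -308.2, 28.7]
eef_rot: [-3.142, -0.0, 2.408]
wrist_force: [-0.0, -0.0, -0.3]
finger_gap: 65.0
finger_force: 0.0
clock: 26.45
eef_pos: [539.3, -308.6, 182.1]
eef_rot: [3.141, 0.003, 2.408]
wrist_force: [0.5, -0.9, -1.2]
finger_gap: 66.0
finger_force: 0.0
clock: 26.95
eef_pos: [528.2, -108.1, 179.0]
eef_rot: [3.141, 0.0, 2.409]
wrist_force: [-0.3, -0.3, 0.4]
finger_gap: 65.8
finger_force: 0.0
```

View pics/f.png

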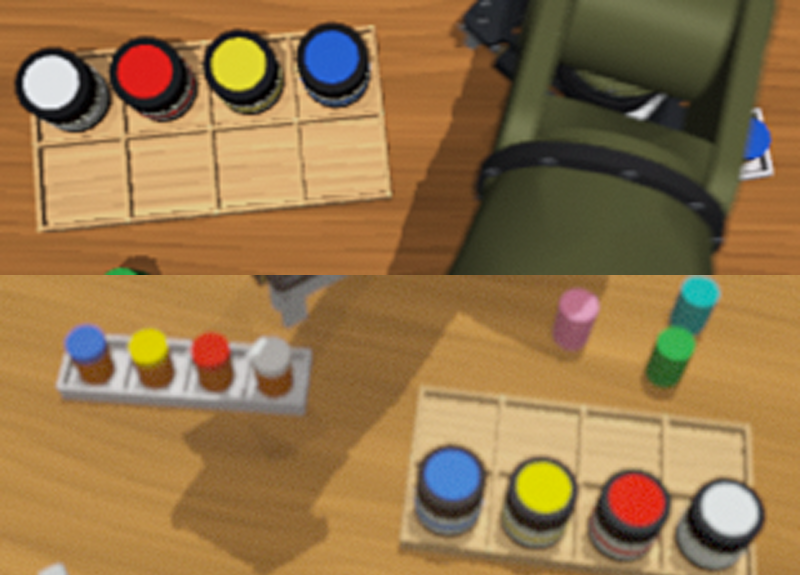

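The scene view shows all four pots upright, one in each cell. From the far side they read blue (87,350), yellow (150,355), red (213,360), white (272,365), which is the jars' order. The jars are where they started.

```bash
python3 -c "
from cell import manip
print(manip.sign_off())"
```

```text
the job is handed in; nothing more can be done
None
```

The job is handed in at about 27 s: white, red, yellow and blue pots stand upright left to right in the tray, one per cell in their jars' order, with the jars still in place.

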